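Right the tipped bottle and press its lane's label holder home

ROBOT

A 6-joint arm with a two-finger parallel gripper is mounted at the origin on the work surface. World frame = base frame: x ahead of the robot, y to its left, z up, the work surface at z = 0. Lengths are in mm, angles in rad, forces in N, time in s.
With the tool pointing down it reaches from about 425 to 950 mm from the base axis. Payload 3.5 kg.
Tool frame: the origin (TCP) lies at the very end of the fingers, on their centre line; the grasp point (between the pads) lies 19 mm behind it (r.tcp_to_grasp is the distance from the TCP to the grasp point, in mm); z points along the fingers, y is the line along which they close (so a half turn about z gives the same grasp; the last joint's range is limited). The gripper opens to 85 mm and grips with 20 to 120 N. Pads are 22 mm wide; open, the fingers measure 114 mm over their backs; the gripper's body (76 mm by 85 mm) begins 54 mm behind the grasp point. The pads swing forward as they close: fully open they stand 13 mm farther back than shut.
Start: joints at [1.063, 0.286, 1.577, -0, 1.279, -0.15], TCP at [236.358, 632.251, 231.325] pointing down, gripper open.
Joint ranges: [-2.77, 2.77], [-0.9, 2.22], [0.21, 2.48], [-1.53, 4.67], [0.24, 2.81], [-2.84, 2.84]. Speed limits (rad/s): [2.79, 2.79, 3.14, 3.14, 3.14, 3.14].

INTERFACE

Orientations are given as a 3x3 rotation matrix whose columns are the frame's x, y, z axes.
In Python, from rig import r gives the robot as it stands.
- The arm moves only by the tool advance, called after "Call:" as a command line: name --pt "numbers of a row" for each row, then --argument value for the rest. Schema: {"type":"object","properties":{"segments":{"type":"array","items":{"type":"array","items":{"type":"number"},"minItems":5,"maxItems":5},"minItems":1,"maxItems":8},"grip_force":{"type":"number"},"only":{"type":"string"},"quiet":{"type":"boolean"},"lines":{"type":"string"}},"required":["segments"],"additionalProperties":false}. segments is a list of rows, 1 to 8 of them, each of 5 numbers: the finger opening in mm, then dx, dy, dz in fractions of the full range, 1 being 600 mm, then a turn about the tool's z in parts of the range, where 1.0 means 2 rad; each row is the pose to reach, as a shift and turn from the pose commanded when the call began, along the tool's axes at that moment; what a row does not reach only later rows make up. A row lasts 1/8 s, in which the tool goes at most 62.5 mm and 0.188 rad, less where a joint would pass 70% of its speed; a pose out of reach is approached as far as the arm can. The fingers move at their own pace and stop on an object; grip_force is the grip in N (left out, the last holds). Time passes only in rows, so rows that do not move let the fingers close. The tool returns the time, the measured TCP pose, the force, the opening and the grip force at its end. only (a regular expression) keeps the lines of the reply that match it, lines (a string "A,B") keeps lines A to B, and quiet returns only ok. A shift or turn number past 1, either way, is cut back to 1. Input that does not fit is refused with a message, and nothing moves.
- r.get_obs(): the state, without advancing time (a new reading comes with each control period).
- r.camera(name): name is "side" or "top"; returns the picture (384x512x3 uint8, blue, green, red); there is no depth.
- r.calibration(name): a dict with "fx", "fy", "cx", "cy" (pixels), "R" (3x3) and "t" (3): a world point X has camera coordinates R X + t. Camera axes: x right, y down, z forward; pixel columns grow to the right and rows downward; lengths in mm; the calibration is good to about 2 mm. A picture is of the moment at which its call begins. calibration takes no time and is no camera call.
- r.job_done(): hands the job in; it is judged then, once.
The state is a dict: "time": time; "joints": joint angles; "dq": joint speeds; "joint_efforts": joint torques, N m; "tool_pos": TCP position; "tcp_rot": TCP orientation; "force": force on the tool from outside, world axes, zero at the start; "torque": the same for the moment, N m; "finger_gap": finger opening in mm; "grasp_force": force on a finger pad.
Only numpy, scipy, OpenCV 4.12 (cv2) and the standard library are available. Lean on these libraries where they do the work, as an engineer would, in place of code of your own. Each camera call takes 0.05 s, during which the arm holds its last target. There are 200 camera calls.

TASK

In the wooden lane rack the bottle with the red cap has tipped back against the pegs: first stand it upright on the deck in its own lane and let go of it. Then take the label holder from its wooden stand, slide it upright down behind the rack's metal front lip, centred in front of the red bottle's lane, and push it firmly, without forcing, down onto the sprung orange strip until it is fully home. Finish while still holding it pressed down there, as it pops up if you let go; leave the other bottles and all other things where they are.

Things in the scene. Friction and masses are not known exactly. Their poses are not given: they have to be found in the camera images.
- rack: Fixed wooden lane rack, 224 mm deep (x) by 270 mm wide (y), three lanes along x. Origin on the table under its middle, z up, x towards its back; its front (-x) faces roughly the robot, turned up to 0.15 rad. Its deck, front board and metal lip are described at the two points below; all in this frame.
- rack_deck (a point): Deck top in the middle lane: rack x = 0, y = 0, z = 12 mm. Deck from x = -88 to 112 mm. Lanes centred at y = -85, 0, 85 mm, between dividers 6 mm thick rising to z = 34 mm. Behind each lane two wooden pegs at x = 60 mm, 16 mm either side of its centre, 8 mm thick, reach z = 66 mm.
- rack_channel (a point): Mouth of the channel behind the lip, mid-width: rack x = -104.5, y = 0, z = 37 mm. Upright channel 9 mm wide (x), along the full width, open at the top. Its back is the wooden front board, x = -100 to -88 mm, rounded top at z = 48 mm; its front the metal lip, x = -112 to -109 mm, upright to z = 37 mm, then flared outward to z = 49 mm.
- strip (a joint): The orange sprung strip along the floor of the channel: 0 = up at rest, 0.010 m = fully down at its stop; it goes straight down. About 4 N starts it moving and about 11 N brings it fully down; it springs back up when let go. It is one piece over the full width.
- strip_top (a point): Middle of the strip's upper face: in the rack's frame at x = -104.5, y = 0 and z = 16 mm at rest, 6 mm when fully down.
- tipped: White plastic bottle, 125 mm tall: round body 50 mm across up to 80 mm, tapering to a cap 28 mm across from 94 to 125 mm; 0.11 to 0.23 kg. Origin at the centre of its underside, z along its axis to the cap. The one with red cap and red label; at the start it leans 40 degrees to the rack's back (+x) on the pegs of one of the lanes, base on the deck.
- bottle_blue: White plastic bottle, 125 mm tall: round body 50 mm across up to 80 mm, tapering to a cap 28 mm across from 94 to 125 mm; 0.11 to 0.23 kg. Origin at the centre of its underside, z along its axis to the cap. Blue cap and label; stands upright in another lane of the rack.
- bottle_green: White plastic bottle, 125 mm tall: round body 50 mm across up to 80 mm, tapering to a cap 28 mm across from 94 to 125 mm; 0.11 to 0.23 kg. Origin at the centre of its underside, z along its axis to the cap. Green cap and label; stands upright in another lane of the rack.
- holder: Label holder: stiff plate 64 mm wide (y), 90 mm tall (z), both faces alike, 60 g. Grey blade 6 mm thick (x), lowest 4 mm only 4 mm thick; from z = 62 mm to the top a yellow price clip 12 mm thick (x), to grip. Origin at the centre of its lower edge. Starts upright in its stand's slot. Fully home its lower edge is 6 mm above the table.
- stand: Fixed dark wooden block 46 mm (x) by 100 mm (y) by 35 mm high, with a slot 8 mm wide along y that holds the label holder; slot floor 12 mm above the table. Origin under its middle.
- tape: Blue roll of tape, 90 mm across, 24 mm high, lying flat; not to be disturbed.
- jar: Amber glass jar, 60 mm across, 75 mm tall; not to be disturbed.
- mug: Blue mug, 80 mm across, 90 mm tall; not to be disturbed.
- driver: Screwdriver lying on the table; not to be disturbed.
- carton: Cardboard carton 90 x 60 x 70 mm; not to be disturbed.
Mind the look-alikes: they are no part of the job. There is more than one size of the holder; the one meant has the size given above.

How it is judged (in metres and radians):
On the way:
1. the red bottle stands upright on the deck in a lane, let go (angle between tipped's own z axis and vertical below 0.1 rad and z of tipped in the frame of rack between 0.006 and 0.018 m and x of tipped in the frame of rack between -0.066 and 0.045 m and distance of tipped from where it was at the start of the episode below 0.0685 m and (y of tipped in the frame of rack between -0.11 and -0.06 m or y of tipped in the frame of rack between -0.025 and 0.025 m or y of tipped in the frame of rack between 0.06 and 0.11 m) and contact force between the fingers and tipped below 0.1 N and linear speed of tipped below 0.02 m/s), for 0.2 s.
At the end, for the whole second after the job is handed in: Red bottle untouched on the deck in its own lane, within 0.10 rad of upright; neighbours upright. Holder behind the lip, within 0.12 rad of upright and square, within 20 mm of the middle of that lane, held by the fingers (over 2 N), pressing the strip (over 5 N) at least 7.5 of 10 mm down (angle between each of tipped, bottle_blue, bottle_green's own z axis and vertical below 0.1 rad and z of tipped in the frame of rack between 0.006 and 0.018 m and x of tipped in the frame of rack between -0.066 and 0.045 m and distance of tipped from where it was at the start of the episode below 0.0685 m and ((y of tipped in the frame of rack between -0.11 and -0.06 m and y of holder in the frame of rack between -0.105 and -0.065 m) or (y of tipped in the frame of rack between -0.025 and 0.025 m and y of holder in the frame of rack between -0.02 and 0.02 m) or (y of tipped in the frame of rack between 0.06 and 0.11 m and y of holder in the frame of rack between 0.065 and 0.105 m)) and contact force between the fingers and tipped below 0.1 N and value of joint strip above 0.0075 m and contact force between the fingers and holder above 2 N and contact force between holder and strip above 5 N and angle between holder's own z axis and vertical below 0.12 rad and angle between the x axis of holder and the x axis of rack, either way round below 0.12 rad and x of holder in the frame of rack between -0.11 and -0.099 m and z of holder in the frame of rack between 0.001 and 0.012 m); the arm keeps its last pose, push and grip.
It fails at once if another bottle or bystander was shifted by more than 30 mm (distance of any of bottle_blue, bottle_green, tape, jar, mug, driver, carton from where it was at the start of the episode above 0.03 m).
It fails at once if a neighbouring bottle was tipped (angle between any of bottle_blue, bottle_green's own z axis and vertical above 0.5 rad).
It fails at once if the strip was forced with more than 60 N (contact force between holder and strip above 60 N).
It also fails if it takes over 67 s, if anything falls off the work surface, if the arm or the gripper's body presses on something with over 40 N, if the wrist force passes 120 N, or if a joint passes its speed limit or range.

## Working session

There is one attempt and no reset: what is moved stays moved. The work goes in short steps, Python scripts to look and compute and a tool call to move; the robot and the scene stay as the last step left them, time stands still between calls to the robot, and variables do not carry over. Pictures are saved under pics/ and viewed, at most 10 in all, crops included, and the job is handed in when it is done.

```bash
ls; mkdir -p pics; python3 - <<'E'
from rig import r
import cv2, numpy as np
for n in("side","top"):
    im=r.camera(n); cv2.imwrite(f"pics/{n}0.png",im)
    c=r.calibration(n); print(n,c["fx"],c["cx"],c["cy"],np.round(c["R"],3).tolist(),np.round(c["t"],1), np.round(-np.array(c["R"]).T@c["t"],0))
o=r.get_obs(); print(o["time"],o["tool_pos"],np.round(o["tcp_rot"],3).tolist(),o["finger_gap"])
a=cv2.imread("pics/side0.png");b=cv2.imread("pics/top0.png")
E
```

```text
pics
side 409.2919938839821 253.4204586924965 193.44935380971722 [[0.982, -0.191, -0.004], [-0.131, -0.662, -0.738], [0.139, 0.725, -0.675]] [-525.2  139.7 1141. ] [ 376. -835.  871.]
top 488.2932646686385 257.5852996973759 189.2665257564037 [[0.011, -1.0, 0.0], [-0.977, -0.011, -0.213], [0.213, 0.002, -0.977]] [  12.9  551.6 1646. ] [ 189.   15. 1726.]
0.1 [236.06917186 631.74707889 230.06005761] [[-0.937, 0.35, -0.001], [0.35, 0.937, -0.002], [0.0, -0.002, -1.0]] 85.32003493133676
```

View pics/side0.png

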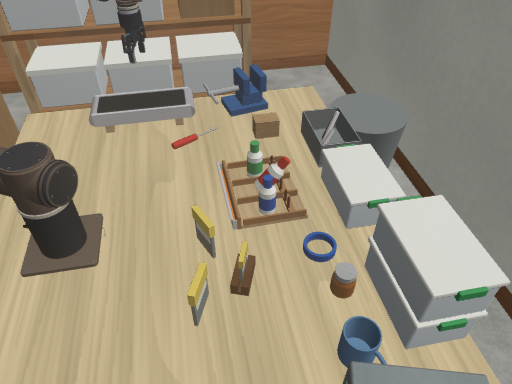

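View pics/top0.png

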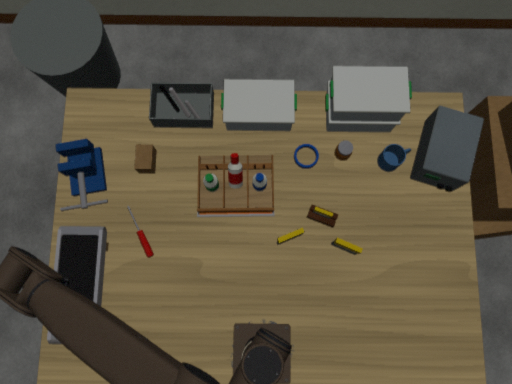

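Possible holders are the one in the stand (side 243,262 / top 324,212) and two loose ones (side 203,228 / top 290,236, and side 199,290 / top 348,246). By the description I want the one in the dark stand. The red bottle (side 272,172, top 235,170) is in the middle lane, with green at top 210,181 and blue at 260,181. I'll check these choices in a close crop.

```bash
cat > h.py <<'E'
import numpy as np, cv2
from rig import r
C={n:r.calibration(n) for n in("side","top")}
def ray(n,uv):
    c=C[n];R=np.array(c["R"]);d=R.T@np.array([(uv[0]-c["cx"])/c["fx"],(uv[1]-c["cy"])/c["fy"],1]);return -R.T@np.array(c["t"]),d
def plane(n,uv,z):
    o,d=ray(n,uv);return o+d*(z-o[2])/d[2]
def tri(s,t):
    (a,d),(b,e)=ray("side",s),ray("top",t)
    k=np.linalg.lstsq(np.c_[d,-e],b-a,rcond=None)[0];p,q=a+k[0]*d,b+k[1]*e
    return (p+q)/2,np.linalg.norm(p-q)
def proj(n,X):
    c=C[n];p=np.array(c["R"])@X+c["t"];return np.array([c["fx"]*p[0]/p[2]+c["cx"],c["fy"]*p[1]/p[2]+c["cy"]])
def crop(n,im,x,y,w,h,k): return cv2.resize(im[y:y+h,x:x+w],None,fx=k,fy=k,interpolation=cv2.INTER_CUBIC)
E
python3 - <<'E'
import cv2,numpy as np
from h import *
s=cv2.imread("pics/side0.png");t=cv2.imread("pics/top0.png")
o=np.vstack([np.hstack([crop(0,s,210,135,100,100,4)[:300],crop(0,t,185,140,100,75,4)]),np.hstack([crop(0,s,180,200,100,75,4),crop(0,t,270,190,100,75,4)])])
# top-left: side 210..310 x 135..210
cv2.imwrite("pics/c1.png",o)
E
```

```text
(no output)
```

View pics/c1.png

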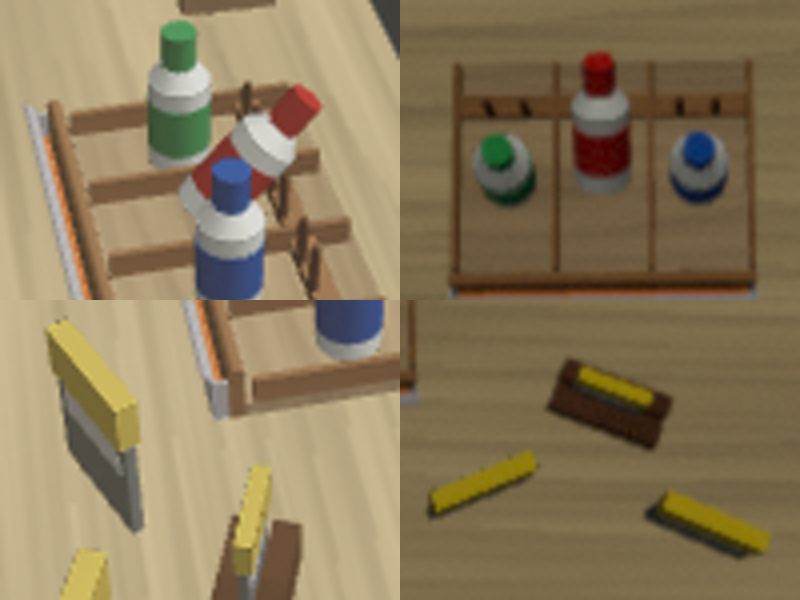

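The crop confirms the choice: the small holder sits in the dark stand's slot, and the two loose ones are larger. Red leans in the middle lane between green and blue. The lip and orange strip are on the near side. Next I'll measure.

```bash
python3 - <<'E'
from h import *
I={n:cv2.imread(f"pics/{n}0.png") for n in C}
H={n:cv2.cvtColor(I[n],cv2.COLOR_BGR2HSV) for n in C}
def blobs(n,lo,hi,box,mn=6):
    m=cv2.inRange(H[n],np.array(lo),np.array(hi));k=np.zeros_like(m);x,y,w,h=box;k[y:y+h,x:x+w]=m[y:y+h,x:x+w]
    cs=cv2.findContours(k,cv2.RETR_EXTERNAL,cv2.CHAIN_APPROX_NONE)[0]
    N,L,st,ce=cv2.connectedComponentsWithStats(k)
    return [(st[i].tolist(),ce[i].round(1).tolist(),np.argwhere(L==i)[:,::-1]) for i in range(1,N) if st[i][4]>=mn]
S=(210,135,100,100);T=(185,140,100,75)
for nm,lo,hi in(("red",(0,150,60),(6,255,255)),("green",(50,90,40),(80,255,255)),("blue",(105,120,50),(125,255,255)),("orange",(5,130,160),(14,255,255))):
    for n,b in(("side",S),("top",T)):
        for q in blobs(n,lo,hi,b): print(nm,n,q[0],q[1])
for n,b in(("side",(170,190,100,130)),("top",(270,190,100,75))):
    for q in blobs(n,(22,120,60),(35,255,255),b): 
        print("yel",n,q[0],q[1],cv2.boxPoints(cv2.minAreaRect(q[2].astype(np.int32))).round(1).tolist())
for n in C:
    im=I[n]
for u in (200,215,235,255,270): print(u,[tuple(int(v) for v in I["top"][y,u]) for y in range(205,217)])
for y in (165,180,195,210): print(y,[tuple(int(v) for v in I["side"][y,x]) for x in range(216,246,1)][:26])
E
```

```text
red side [278, 156, 12, 13, 91] [283.5, 162.1]
red side [258, 170, 11, 14, 45] [262.1, 176.7]
red side [273, 177, 5, 7, 21] [274.3, 180.2]
red top [231, 153, 8, 11, 67] [234.2, 157.9]
red top [229, 172, 13, 12, 115] [234.9, 177.9]
green side [251, 141, 8, 11, 79] [254.6, 145.9]
green side [247, 161, 16, 13, 139] [254.6, 167.5]
green top [205, 174, 8, 8, 53] [208.7, 177.6]
blue side [263, 175, 10, 13, 68] [268.2, 179.4]
blue side [269, 197, 7, 13, 58] [271.6, 203.5]
blue top [256, 173, 7, 9, 49] [259.1, 177.0]
orange side [221, 169, 14, 51, 64] [228.0, 195.8]
yel side [192, 205, 23, 33, 351] [203.1, 221.0] [[187.60000610351562, 210.3000030517578], [196.3000030517578, 203.39999389648438], [218.60000610351562, 231.3000030517578], [210.0, 238.1999969482422]]
yel side [238, 241, 10, 28, 161] [242.6, 254.3] [[236.1999969482422, 267.1000061035156], [242.8000030517578, 240.6999969482422], [248.89999389648438, 242.1999969482422], [242.39999389648438, 268.6000061035156]]
yel side [187, 262, 21, 44, 477] [197.1, 283.7] [[184.0, 302.20001220703125], [198.89999389648438, 260.79998779296875], [210
[... 2586 characters left out ...]
 185), (178, 180, 186), (122, 155, 196), (74, 127, 202), (48, 68, 90), (48, 67, 85), (60, 86, 114), (78, 112, 148), (87, 122, 158), (96, 135, 172), (126, 161, 183), (120, 155, 176), (119, 153, 174), (118, 152, 173), (120, 154, 175), (125, 160, 181), (125, 159, 182)]
210 [(132, 169, 186), (131, 168, 185), (132, 170, 186), (135, 174, 191), (139, 178, 195), (140, 179, 195), (142, 180, 197), (141, 179, 196), (138, 178, 195), (138, 178, 195), (138, 177, 194), (136, 172, 189), (143, 146, 150), (181, 182, 185), (178, 180, 187), (97, 143, 201), (73, 126, 201), (47, 67, 86), (48, 67, 85), (61, 88, 114), (78, 111, 148), (87, 121, 157), (93, 129, 163), (129, 163, 185), (124, 159, 180), (123, 157, 178)]
```

```bash
python3 - <<'E'
from h import *
I={n:cv2.imread(f"pics/{n}0.png").astype(float) for n in C}
print("board crest z47 (rack x=-94): side",[plane("side",p,47).round(1).tolist() for p in((225.4,165),(229,180),(233,195),(237,210))])
print("top",[plane("top",p,47).round(1).tolist() for p in((200,209.2),(270,208.7))])
for row in (195,200,204):
    g=I["top"][row,:,1]; bg=cv2.GaussianBlur(g[None],(15,1),0)[0]; d=bg-g
    out=[]
    for c in (199,223,248,272):
        a=np.arange(c-4,c+5); w=np.clip(d[a],0,None); out.append((a*w).sum()/w.sum())
    print(row,np.round(out,2),[plane("top",(u,row),34).round(1)[:2].tolist() for u in out])
for k,s,t in(("red cap",(283.5,162.1),(234.2,157.9)),("green",(254.6,145.9),(208.7,177.6)),("blue",(268.2,179.4),(259.1,177)),("clip",(242.6,254.3),(323.2,211.3))): print(k,*[np.round(v,1) for v in tri(s,t)])
b=[(313.2,210.1),(314.9,205.6),(333.5,212.7),(331.8,217.2)]
P=np.array([plane("top",(u,v),102)[:2] for u,v in b]);print("clip top rect z102",P.round(1).tolist(),P.mean(0))
# clip top face in side view: brightest yellow
H=cv2.cvtColor(I["side"].astype(np.uint8),cv2.COLOR_BGR2HSV)
for y in range(238,272,2): print(y,[(int(a),int(c)) for a,_,c in H[y,234:254]])
E
```

```text
board crest z47 (rack x=-94): side [[482.3, 201.7, 47.0], [482.7, 125.7, 47.0], [484.2, 55.5, 47.0], [485.6, -9.3, 47.0]]
top [[480.7, 219.2, 47.0], [485.2, -24.9, 47.0]]
195 [198.61 223.65 247.52 272.49] [[533.8, 227.6], [534.8, 139.0], [535.8, 54.6], [536.8, -33.7]]
200 [198.63 223.62 247.45 272.48] [[515.8, 226.8], [516.8, 138.6], [517.8, 54.5], [518.8, -33.8]]
204 [198.69 223.65 247.42 272.54] [[501.5, 226.1], [502.5, 138.2], [503.4, 54.4], [504.4, -34.0]]
red cap [648.1 100.6 111.6] 2.2
green [575.7 184.7 121.7] 1.1
blue [579.9  14.4 126.2] 1.2
clip [ 469.8 -204.7   88.7] 2.4
clip top rect z102 [[472.4, -169.3], [487.9, -175.2], [464.3, -237.5], [448.9, -231.5]] [ 468.37224039 -203.35650688]
238 [(21, 188), (21, 192), (21, 197), (21, 197), (21, 200), (21, 199), (21, 195), (21, 196), (21, 194), (21, 189), (21, 184), (21, 183), (21, 186), (21, 193), (21, 196), (21, 191), (21, 193), (21, 193), (21, 191), (21, 189)]
240 [(21, 188), (21, 188), (21, 194), (21, 197), (21, 199), (21, 201), (21, 197), (21, 196), (21, 194), (21, 192), (21, 187), (21, 183), (20, 185), (21, 189), (21, 196),
[... 2724 characters left out ...]
13, 108), (13, 107), (13, 102)]
266 [(19, 167), (14, 107), (13, 107), (14, 108), (20, 115), (23, 127), (23, 128), (23, 128), (23, 125), (24, 172), (26, 126), (17, 107), (14, 107), (14, 108), (14, 107), (14, 107), (13, 108), (14, 107), (13, 107), (14, 95)]
268 [(16, 123), (14, 104), (13, 105), (14, 104), (17, 110), (22, 121), (24, 116), (24, 125), (23, 124), (24, 168), (26, 107), (14, 106), (14, 107), (13, 107), (14, 107), (14, 107), (13, 107), (13, 106), (13, 102), (14, 95)]
270 [(14, 102), (14, 103), (14, 103), (14, 102), (14, 102), (15, 97), (22, 85), (23, 90), (19, 134), (26, 126), (17, 106), (14, 102), (14, 102), (14, 102), (14, 102), (13, 103), (13, 104), (14, 104), (14, 94), (15, 103)]
```

Measurements, checked against the given sizes:
- **Rack:** origin about (577, 97.5), yaw about +0.017. The walls come out 261 mm apart, against 264 given.
- **Red bottle:** cap at (648, 100, 112), which fits a 40° lean with the base centre at about (577, 98, 28).
- **Holder:** clip at about (469, -204), yaw about -0.36, clip top near 102.

For the bottle I'll put the fingers before and behind the cap, closing along x. That rolls it upright and squares it between the pads.

Careful with the scale: shifts go in shares of 600 mm and turns go in shares of 2 rad. That gives: -576 mm / 600 = -0.96, -354 mm / 600 = -0.59, 1.196 rad / 2 = 0.598.

Call:
advance --pt "85 -0.48 -0.295 0 0.094" --pt "85 -0.96 -0.59 0 0.188" --pt "85 -0.96 -0.59 0 0.282" --pt "85 -0.96 -0.59 0 0.376" --pt "85 -0.96 -0.59 0 0.47" --pt "85 -0.96 -0.59 0 0.564" --pt "85 -0.96 -0.59 0 0.598" --pt "85 -0.96 -0.59 0 0.598" --grip_force 20

```text
time: 1.1
tool_pos: [544.4, 236.0, 230.9]
tcp_rot: [[-0.016, 1.0, -0.001], [1.0, 0.016, 0.0], [0.0, -0.001, -1.0]]
force: [0.6, 1.9, 0.3]
finger_gap: 84.9
grasp_force: 0.0
```

```bash
python3 - <<'E'
from h import *
print([plane("side",p,102).round(1).tolist() for p in((245.3,241.3),(241.0,261.3))])
print([tri(s,t) for s,t in (((245.3,241.3),(314.9,207)),((241,261.3),(333,214)))])
E
```

```text
[[480.6, -176.7, 102.0], [459.7, -235.7, 102.0]]
[(array([ 482.03489285, -175.3157393 ,  100.70604672]), np.float64(2.5196324626312)), (array([ 459.76160637, -235.72391387,  102.05485048]), np.float64(0.14950891978731481))]
```

To row units: -139 mm / 600 = -0.2317, 105 mm / 600 = 0.175.

Call:
advance --pt "85 -0.2317 0.175 0 0" --pt "85 -0.2317 0.175 0 0" --pt "85 -0.2317 0.175 0 0" --pt "85 -0.2317 0.175 0.0833 0" --pt "85 -0.2317 0.175 0.1333 0" --pt "85 -0.2317 0.175 0.1333 0"

```text
time: 1.85
tool_pos: [648.4, 100.4, 146.9]
tcp_rot: [[-0.017, 1.0, -0.008], [1.0, 0.017, -0.0], [0.0, -0.008, -1.0]]
force: [0.1, 0.3, 1.0]
finger_gap: 84.9
grasp_force: 0.0
```

```bash
python3 - <<'E'
from h import *
s=r.camera("side");t=r.camera("top")
cv2.imwrite("pics/c2.png",np.hstack([crop(0,s,220,90,100,120,4),crop(0,t,195,110,100,120,4)]))
E
```

```text
(no output)
```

View pics/c2.png

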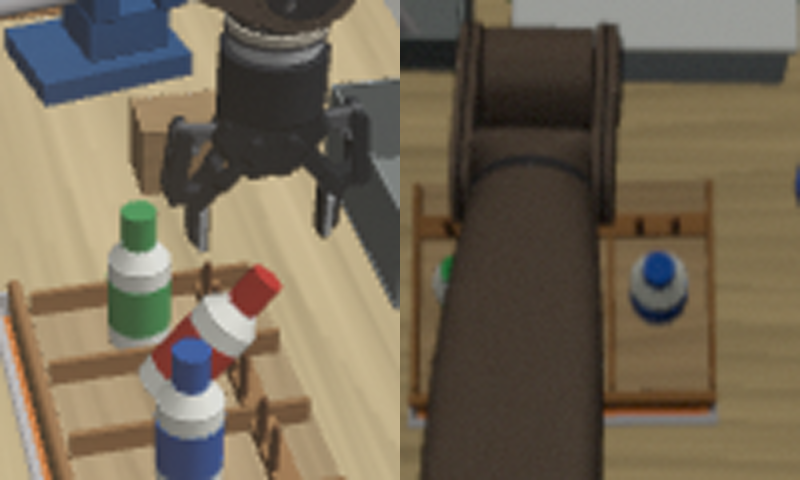

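The fingers (side about 270,150 and 301,147) straddle the red cap (side 284,163) in x. I'll descend and check contact.

To row units: 52 mm / 600 = 0.0867, 35 mm / 600 = 0.0583.

Call:
advance --pt "85 0 0.005 0.0333 0" --pt "85 0 0.005 0.0583 0" --pt "85 0 0.005 0.0867 0" --pt "85 0 0.005 0.0867 0"

```text
time: 2.45
tool_pos: [652.3, 100.7, 96.5]
tcp_rot: [[-0.017, 1.0, -0.005], [1.0, 0.017, 0.0], [0.0, -0.005, -1.0]]
force: [-0.8, 0.1, 0.6]
finger_gap: 85.3
grasp_force: 0.0
```

To row units: -48 mm / 600 = -0.08, -40 mm / 600 = -0.0667.

Call:
advance --pt "52 0 0 0 0" --pt "52 0 -0.0133 -0.0033 0" --pt "52 0 -0.0267 -0.0067 0" --pt "52 0 -0.04 -0.01 0" --pt "52 0 -0.0533 -0.0133 0" --pt "52 0 -0.0667 -0.015 0" --pt "52 0 -0.08 -0.0167 0" --pt "52 0 -0.08 -0.0167 0"

```text
time: 3.45
tool_pos: [605.2, 99.9, 109.2]
tcp_rot: [[-0.017, 1.0, -0.001], [1.0, 0.017, -0.0], [0.0, -0.001, -1.0]]
force: [0.3, 0.8, -0.5]
finger_gap: 51.9
grasp_force: 0.0
```

Call:
advance --pt "48 0 -0.01 0 0" --pt "48 0 -0.02 0 0" --pt "48 0 -0.03 -0.0017 0" --pt "48 0 -0.04 -0.0033 0" --pt "48 0 -0.05 -0.0033 0" --pt "48 0 -0.05 -0.0033 0"

```text
time: 4.2
tool_pos: [575.7, 99.4, 111.4]
tcp_rot: [[-0.017, 1.0, 0.0], [1.0, 0.017, -0.0], [-0.0, 0.0, -1.0]]
force: [0.3, -0.2, 0.0]
finger_gap: 48.2
grasp_force: 0.0
```

```bash
python3 - <<'E'
from h import *
s=r.camera("side");t=r.camera("top")
cv2.imwrite("pics/c3.png",crop(0,s,220,110,100,100,5))
E
```

```text
(no output)
```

View pics/c3.png

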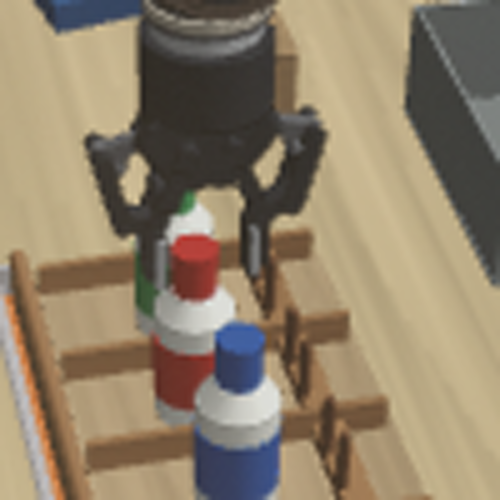

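The red bottle now stands upright in its lane (cap about side 259,163), untouched between the pads. I'll open, rise and head over the holder, measuring the bottle on the way.

To row units: -110 mm / 600 = -0.1833, -60 mm / 600 = -0.1.

Call:
advance --pt "60 0 0.0067 0 0" --pt "60 0 0.0067 0 0" --pt "60 0 0.0067 -0.0333 0" --pt "60 0 0.0067 -0.1 0" --pt "60 0 0.0067 -0.1833 0" --pt "50 0 0.0067 -0.1833 0"

```text
time: 5.05
tool_pos: [583.4, 99.5, 229.1]
tcp_rot: [[-0.017, 1.0, 0.013], [1.0, 0.017, -0.0], [-0.0, 0.013, -1.0]]
force: [0.1, -0.5, -0.1]
finger_gap: 50.2
grasp_force: 0.0
```

Call:
advance --pt "45 -0.1 -0.0667 0 0.09" --pt "45 -0.2 -0.1333 0 0.1835" --pt "45 -0.3 -0.19 0 0.1835" --pt "45 -0.4 -0.19 0 0.1835" --pt "45 -0.505 -0.19 0 0.1835" --pt "45 -0.505 -0.19 0 0.1835" --pt "45 -0.505 -0.19 0 0.1835" --pt "45 -0.505 -0.19 0 0.1835"

```text
time: 6.05
tool_pos: [471.2, -204.1, 221.1]
tcp_rot: [[0.342, 0.94, -0.001], [0.94, -0.342, 0.001], [0.001, -0.001, -1.0]]
force: [-1.1, 0.4, -1.2]
finger_gap: 45.2
grasp_force: 0.0
```

```bash
python3 - <<'E'
from h import *
I={"side":r.camera("side"),"top":r.camera("top")}
for n in I: cv2.imwrite(f"pics/{n}4.png",I[n])
def cap(n,lo,hi,box):
    m=cv2.inRange(cv2.cvtColor(I[n],cv2.COLOR_BGR2HSV),np.array(lo),np.array(hi));x,y,w,h=box
    N,L,st,ce=cv2.connectedComponentsWithStats(m[y:y+h,x:x+w])
    return [(st[i].tolist(),(ce[i]+[x,y]).round(1).tolist()) for i in range(1,N) if st[i][4]>15]
print(cap("side",(0,150,60),(6,255,255),(210,135,100,100)),cap("top",(0,150,60),(6,255,255),(185,140,100,75)))
print(cap("side",(22,120,60),(35,255,255),(220,230,40,45)),cap("top",(22,120,60),(35,255,255),(305,200,35,25)))
cv2.imwrite("pics/c5.png",np.hstack([crop(0,I["side"],210,130,100,150,4),crop(0,I["top"],195,135,100,150,4)]))
E
```

```text
[([50, 23, 4, 11, 30], [261.6, 162.0])] [([46, 35, 7, 9, 50], [234.0, 179.0])]
[([18, 11, 10, 28, 161], [242.6, 254.3])] []
```

View pics/c5.png

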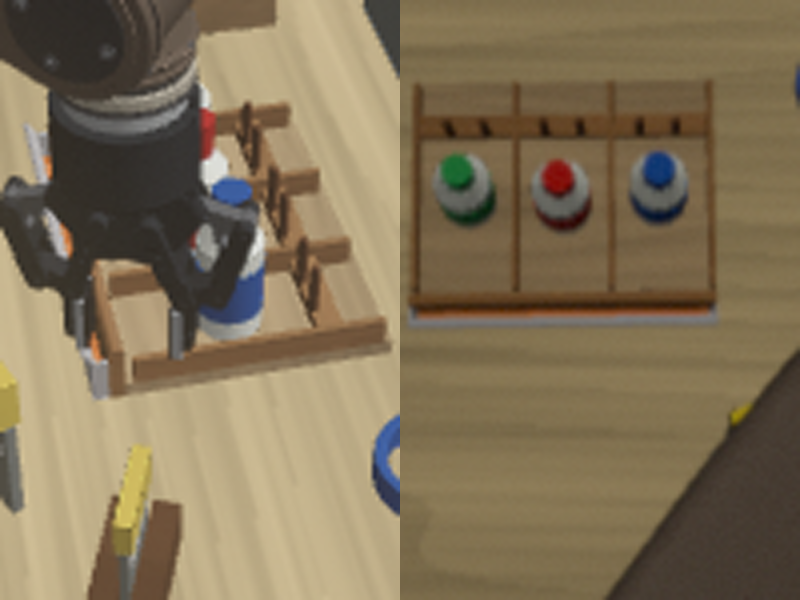

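Red, green and blue all stand upright (top view caps 234,179; 209,178; 260,177). Now the descent onto the clip (side 242,254).

To row units: 149 mm / 600 = 0.2483, 130 mm / 600 = 0.2167.

Call:
advance --pt "45 -0.0017 0 0.0667 0" --pt "45 -0.0017 0 0.1333 0" --pt "45 -0.0017 0 0.1833 0" --pt "45 -0.0017 0 0.2167 0" --pt "45 -0.0017 0 0.2483 0" --pt "45 -0.0017 0 0.2483 0"

```text
time: 6.9
tool_pos: [469.9, -204.4, 70.8]
tcp_rot: [[0.341, 0.94, -0.003], [0.94, -0.341, 0.002], [0.001, -0.004, -1.0]]
force: [-0.1, -0.1, 0.1]
finger_gap: 45.3
grasp_force: 0.0
```

Call:
advance --pt "25 0 0 0 0" --pt "12 0 0 0 0" --pt "5 0 0 0 0" --pt "5 0 0 0 0" --pt "5 0 0 0 0" --pt "5 0 0 0 0" --grip_force 50

```text
time: 7.65
tool_pos: [470.4, -206.1, 73.7]
tcp_rot: [[0.343, 0.939, -0.002], [0.939, -0.343, 0.001], [0.0, -0.002, -1.0]]
force: [-3.5, 2.8, 5.3]
finger_gap: 11.2
grasp_force: 48.6
```

To row units: -100 mm / 600 = -0.1667, -60 mm / 600 = -0.1.

Call:
advance --pt "5 0 0 -0.0167 0" --pt "5 0 0 -0.05 0" --pt "5 0 0 -0.1 0" --pt "5 0 0 -0.1667 0" --pt "5 0 0 -0.1667 0" --pt "5 0 0 -0.1667 0"

```text
time: 8.4
tool_pos: [470.7, -206.3, 172.3]
tcp_rot: [[0.343, 0.939, 0.0], [0.939, -0.343, -0.0], [-0.0, 0.0, -1.0]]
force: [0.2, -0.4, -0.4]
finger_gap: 11.0
grasp_force: 48.7
```

```bash
python3 - <<'E'
from h import *
I={"side":r.camera("side"),"top":r.camera("top")}
p=np.array(r.get_obs()["tool_pos"]);print(p,r.get_obs()["finger_gap"],proj("side",p))
u,v=proj("side",p).astype(int)
cv2.imwrite("pics/c6.png",crop(0,I["side"],u-50,v-50,100,100,6))
E
```

```text
[ 470.04030582 -205.84163998  170.83384699] 11.168701944732984 [242.5214512  231.72432237]
```

View pics/c6.png

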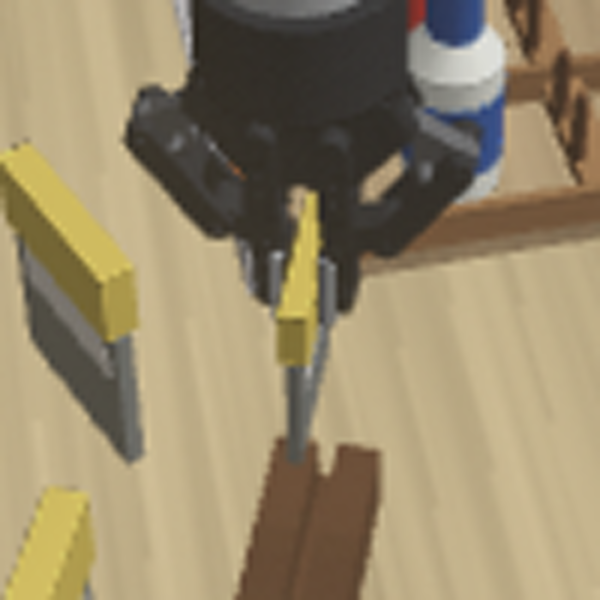

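The holder hangs upright, centred in the grip (near clip end about side 241,234), and the stand is empty. I'll carry it over the channel.

To row units: 284 mm / 600 = 0.4733, -101 mm / 600 = -0.1683, -0.367 rad / 2 = -0.1835.

Call:
advance --pt "5 0.0833 -0.03 0 -0.05" --pt "5 0.175 -0.0617 0 -0.14" --pt "5 0.2667 -0.095 0 -0.1835" --pt "5 0.3583 -0.1283 0 -0.1835" --pt "5 0.4733 -0.1683 0 -0.1835" --pt "5 0.4733 -0.1683 0 -0.1835" --pt "5 0.4733 -0.1683 0 -0.1835" --pt "5 0.4733 -0.1683 0 -0.1835"

```text
time: 9.5
tool_pos: [473.3, 93.9, 171.8]
tcp_rot: [[-0.015, 1.0, -0.001], [1.0, 0.015, -0.0], [-0.0, -0.001, -1.0]]
force: [-0.4, -0.6, -0.8]
finger_gap: 11.2
grasp_force: 48.7
```

Call:
advance --pt "5 0 0 0.0333 0" --pt "5 0 0 0.0633 0" --pt "5 0 0 0.0767 0" --pt "5 0 0 0.0767 0" --pt "5 0 0 0.0767 0"

```text
time: 10.12
tool_pos: [474.0, 94.6, 127.1]
tcp_rot: [[-0.016, 1.0, 0.001], [1.0, 0.016, -0.0], [-0.0, 0.001, -1.0]]
force: [-0.0, 0.0, -1.9]
finger_gap: 11.2
grasp_force: 48.7
```

```bash
python3 - <<'E'
from h import *
I={"side":r.camera("side"),"top":r.camera("top")}
p=np.array(r.get_obs()["tool_pos"]);b=p-[0,0,61.7];print(p.round(1),"bottom",proj("side",b),"mouth",proj("side",np.array([472.8,95.7,37])),proj("top",p+[0,0,28]))
cv2.imwrite("pics/c7.png",np.hstack([crop(0,I["side"],195,110,80,110,5),crop(0,I["top"],195,140,80,110,5)]))
E
```

```text
[474.   94.9 127.2] bottom [227.39700682 182.22792812] mouth [227.40446784 189.16144902] [234.1489029 205.9206624]
```

View pics/c7.png

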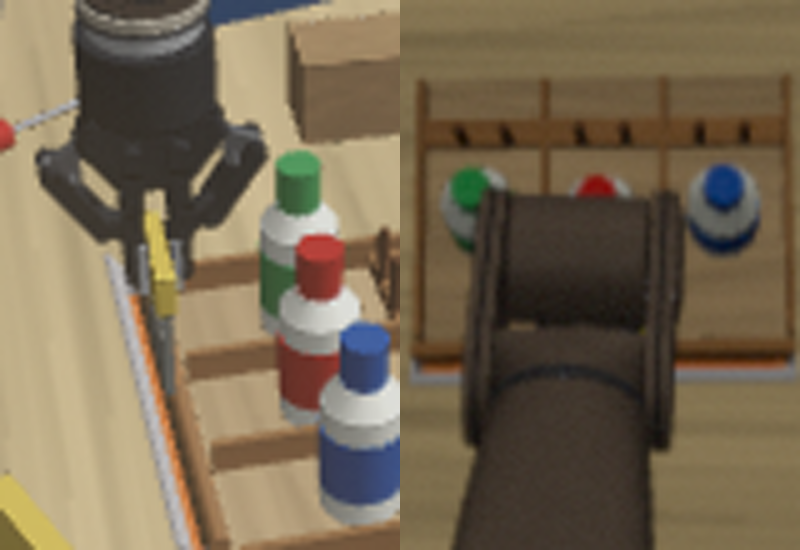

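The blade hangs over the channel (lower near corner about side 228,189) and square to the lip, with all three bottles upright. I'll enter slowly, watching the force.

To row units: 40 mm / 600 = 0.0667, 34 mm / 600 = 0.0567.

Call:
advance --pt "5 0.0017 -0.0017 0.0167 0" --pt "5 0.0017 -0.0017 0.0267 0" --pt "5 0.0017 -0.0017 0.0367 0" --pt "5 0.0017 -0.0017 0.0467 0" --pt "5 0.0017 -0.0017 0.0567 0" --pt "5 0.0017 -0.0017 0.0667 0" --pt "5 0.0017 -0.0017 0.0667 0"

```text
time: 11.1
tool_pos: [471.9, 96.0, 85.7]
tcp_rot: [[-0.017, 1.0, -0.001], [1.0, 0.017, 0.0], [0.0, -0.001, -1.0]]
force: [-0.1, -0.1, -1.3]
finger_gap: 11.2
grasp_force: 48.7
```

```bash
python3 - <<'E'
from h import *
print(plane("side",(228.4,188.6),65.5))
print(np.round(r.get_obs()["torque"],2))
E
```

```text
[472.72888712  65.79415517  65.5       ]
[-0.03 -0.06 -0.04]
```

The bottom edge is at about 24 mm, inside the channel with no contact. Now to press the strip.

To row units: 13 mm / 600 = 0.0217, 11 mm / 600 = 0.0183.

Call:
advance --pt "5 0 0 0.0067 0" --pt "5 0 0 0.0117 0" --pt "5 0 0 0.015 0" --pt "5 0 0 0.0183 0" --pt "5 0 0 0.0217 0" --pt "5 0 0 0.0217 0" --grip_force 80

```text
time: 11.85
tool_pos: [472.5, 96.0, 73.7]
tcp_rot: [[-0.017, 1.0, -0.0], [1.0, 0.017, -0.0], [-0.0, -0.0, -1.0]]
force: [-1.9, -0.1, 5.0]
finger_gap: 10.4
grasp_force: 82.4
```

Call:
advance --pt "5 0 0 0.0017 0" --pt "5 0 0 0.0033 0" --pt "5 0 0 0.005 0" --pt "5 0 0 0.005 0"

```text
time: 12.35
tool_pos: [472.5, 96.0, 71.1]
tcp_rot: [[-0.017, 1.0, -0.0], [1.0, 0.017, -0.0], [-0.0, -0.0, -1.0]]
force: [-3.9, 0.6, 8.2]
finger_gap: 10.7
grasp_force: 82.6
```

To row units: 2 mm / 600 = 0.0033, 1 mm / 600 = 0.0017.

Call:
advance --pt "5 0 0 0.0017 0" --pt "5 0 0 0.0033 0" --pt "5 0 0 0.0033 0"

```text
time: 12.72
tool_pos: [472.6, 96.1, 69.3]
tcp_rot: [[-0.017, 1.0, -0.0], [1.0, 0.017, -0.0], [-0.0, -0.0, -1.0]]
force: [-3.6, -0.7, 8.5]
finger_gap: 10.6
grasp_force: 82.8
```

Call:
advance --pt "5 0 0 0.0017 0" --pt "5 0 0 0.0017 0"

```text
time: 12.98
tool_pos: [472.6, 96.0, 68.5]
tcp_rot: [[-0.017, 1.0, -0.0], [1.0, 0.017, -0.0], [-0.0, -0.0, -1.0]]
force: [-3.9, 0.8, 8.8]
finger_gap: 11.0
grasp_force: 82.9
```

Call:
advance --pt "5 0 0 0.0017 0" --pt "5 0 0 0.0017 0"

```text
time: 13.22
tool_pos: [472.7, 96.0, 67.8]
tcp_rot: [[-0.017, 1.0, -0.0], [1.0, 0.017, -0.0], [-0.0, -0.0, -1.0]]
force: [-4.4, 1.4, 10.7]
finger_gap: 10.5
grasp_force: 83.3
```

To row units: 1 mm / 600 = 0.0017.

Call:
advance --pt "5 0 0 0.0017 0" --pt "5 0 0 0.0017 0" --pt "5 0 0 0.0017 0"

```text
time: 13.6
tool_pos: [472.9, 96.0, 67.7]
tcp_rot: [[-0.017, 1.0, -0.001], [1.0, 0.017, -0.0], [-0.0, -0.001, -1.0]]
force: [-6.3, 0.6, 15.2]
finger_gap: 10.2
grasp_force: 84.2
```

Call:
advance --pt "5 0 0 0.0017 0" --pt "5 0 0 0.0017 0" --pt "5 0 0 0.0017 0"

```text
time: 13.98
tool_pos: [473.1, 96.0, 67.7]
tcp_rot: [[-0.017, 1.0, -0.001], [1.0, 0.017, -0.0], [-0.0, -0.001, -1.0]]
force: [-9.0, 0.2, 20.9]
finger_gap: 10.3
grasp_force: 85.1
```

The TCP has stopped at 67.7 mm, the height predicted for fully home, and the force is rising to about 21 N. One last look before handing in.

Call:
advance --pt "5 0 0 0 0" --pt "5 0 0 0 0" --pt "5 0 0 0 0" --pt "5 0 0 0 0"

```text
time: 14.48
tool_pos: [473.1, 96.0, 67.7]
tcp_rot: [[-0.017, 1.0, -0.001], [1.0, 0.017, -0.0], [-0.0, -0.001, -1.0]]
force: [-6.8, -0.5, 19.5]
finger_gap: 10.3
grasp_force: 85.1
```

```bash
python3 - <<'E'
from h import *
s=r.camera("side");cv2.imwrite("pics/c8.png",crop(0,s,195,120,110,110,5))
E
```

```text
(no output)
```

View pics/c8.png

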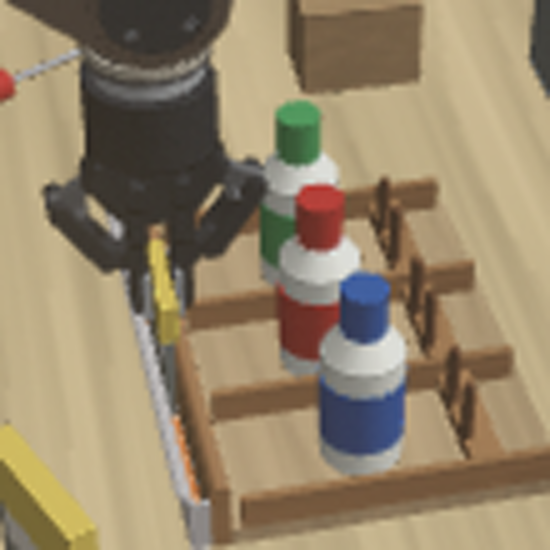

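The holder sits behind the lip (clip about side 227,178), the strip is pressed down, and all three bottles are upright and untouched. Handing in.

```bash
python3 -c "
from rig import r
print(r.job_done())"
```

```text
the job is handed in; nothing more can be done
None
```

The red bottle stands upright in its middle lane, and the label holder is fully home behind the lip, held pressed down with about 20 N; I handed the job in at about 14.5 s, and it returned no verdict.

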